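Set the fuming-chamber valve and give one shot from the canister

ROBOT

A 7-joint arm with a two-finger parallel gripper is mounted at the origin on the work surface. World frame = base frame: x ahead of the robot, y to its left, z up, the work surface at z = 0. Lengths are in m, angles in rad, forces in N, time in s.
With the tool pointing down it reaches from about 0.4 to 0.85 m from the base axis. Payload 4.4 kg.
Tool frame: the origin (TCP) lies midway between the tips of the shut fingers; the grasp point (between the pads) lies 19 mm behind it; z points along the fingers, y is the direction in which the jaws open and shut (so a half turn about z gives the same grasp; the last joint's range is limited). The gripper opens to 94 mm and grips with 3 to 60 N. Pads are 16 mm wide; open, the fingers measure 119 mm over their backs; the gripper's body (75 mm by 177 mm) begins 78 mm behind the grasp point.
Start: joints at [1.057, 0.628, 0.038, 1.517, -0.027, 0.996, -0.02], TCP at [0.281, -0.586, 0.205] pointing down, gripper open.
Joint ranges: [-3.06, 3.06], [-0.37, 2.12], [-1.25, 1.32], [0.18, 2.47], [-1.1, 4.24], [0.23, 1.98], [-2.94, 2.94]. Speed limits (rad/s): [2.57, 2.57, 3.14, 3.14, 3.14, 3.14, 3.14].

INTERFACE

Orientations are given as [roll, pitch, yaw] about the fixed x, y, z axes, in that order (R = Rz(yaw) Ry(pitch) Rx(roll)).
In Python, from station import r gives the robot as it stands. The module is installed in compiled form; this text tells all that it offers.
- The arm moves only by the tool jog_arm, never from a script. Its argument "rows" is a list of rows, each a list of 7 numbers: the gripper's target within -1 to 1 (shut at 1, half-way at 0, fully open at -1), then the shift along the tool's x, y, z in m, then the turn, a rotation vector about the tool's x, y, z in degrees. A call has 1 to 12 rows; each row is the pose to reach, as a shift and turn from the pose commanded when the call began, along the tool's axes at that moment; what a row does not reach only later rows make up. A row lasts 1/8 s, in which the tool goes at most 62.5 mm and 10.7 degrees, less where a joint would pass 70% of its speed; a pose out of reach is approached as far as the arm can. A call with a gripper value outside its range is refused whole. The fingers move at their own pace and stop on an object; the grip force is fixed at half the most. Time passes only in rows, so rows that repeat a pose let the fingers close. It gives the time, the measured TCP pose, the force and the opening at its end, in the units of the state.
- r.state(): the state, without advancing time (a new reading comes with each control period).
- r.snapshot(name): name is "side" or "top"; returns a dict with "img" (400x640x3 uint8, red, green, blue), "z_map" (400x640 float32, m along the optical axis (not along the pixel's ray), 0 where there is no reading), "camera_matrix" (3x3 intrinsics, pixels), "position" and "rotation" of the camera in the world. Camera axes: x right, y down, z forward; pixel columns grow to the right and rows downward; lengths in m; the calibration is good to about 2 mm. A picture is of the moment at which its call begins.
- r.job_done(): hands the job in, once; it reports no verdict.
Trained networks look in the newest picture that a camera, given by its name, has taken for a name from the list of things; names that differ only in an ending like _2 or _b are one class to them, and where a whole thing is asked for, a point or a joint stands for the part that bears it (a point fixed in the world has none). Each returns a list of dicts, best first, with "score" (0 to 1); they miss things now and then, are a little off and sometimes report something else, mostly with a low value. They report only what shows in the picture. A call takes as long as a camera call. They do not tell look-alikes from the thing itself.
- r.search_frame(target, camera): "position" ([x, y, z] in m, in world coordinates, good to about 4 mm: the middle of the surface that is visible of it).
- r.masks_of(target, camera): "region" (400x640 bool, what is visible of it).
- r.place_of(target, camera): "position" ([x, y, z] in m, in world coordinates, good to about 4 mm: a listed point, or the origin of a listed thing).
The state is a dict: "clock": time; "joints": joint angles; "qd": joint speeds; "tau": joint torques, N m; "tcp_pos": TCP position; "tool_rot": TCP orientation; "contact_force": force on the tool from outside, world axes, zero at the start; "torque": the same for the moment, N m; "width": finger opening in m.
Only numpy, scipy, OpenCV 4.12 (cv2) and the standard library are available. Lean on these libraries where they do the work, as an engineer would, in place of code of your own. Each camera call takes 0.05 s, during which the arm holds its last target. There are 200 camera calls.

TASK

Turn the blue valve handle until it points along the orange marker tab on the valve's dial, and leave it there. Only then press the red cap of the clamped canister all the way down and let it spring back up, so that a shot goes into the fingerprint chamber with the valve so set. Do not disturb the exhibits lying around.

Things in the scene. Friction and masses are not known exactly. Their poses are not given: they have to be found in the camera images.
- valve: the valve, fixed to the bench: a white dial plate (250 mm across, 8 mm thick) with black ticks, a brass valve body in its middle and two copper pipes (20 mm thick, top 43 mm above the bench) at the body's -x and -y sides, inside the plate. Origin on the valve's vertical axis at bench level; x is the direction in which the handle points when shut, y that when fully open
- valve_axis (a point): the point on the vertical turning axis of the valve, at the mid-height of the handle bar, 75 mm above the bench
- handle (a joint): angle of the valve handle (rad): 0 shut, 1.571 fully open, growing counter-clockwise seen from above; end stops at both. About 0.25 N m of friction, no spring: it stays where it is left. Starts nearly shut, and the marker is always farther open
- handle_grip (a point): the point to grip on the blue handle bar, 85 mm out from the axis, at the bar's mid-height. The bar runs radially from the axis to 115 mm out, is 16 mm wide and 22 mm high (64 to 86 mm above the bench), with a white line along its top; the 38 mm steel hub on the axis reaches 90 mm high. x points outward along the bar, z up
- marker: the orange marker on the dial, fixed to it: origin on the valve's axis on top of the dial, x pointing from the axis along the tab (the direction the handle must point), z up
- marker_tab (a point): a point on the top of the orange tab, on its centre line, 115 mm out from the axis, 15 mm above the bench. The tab is 12 mm wide, lies flat on the dial from 83 to 131 mm out and ends in a 20 mm wide, 12 mm high block at the plate's rim; the handle passes over it
- canister: the silver canister (66 mm across) with an orange band, clamped in a grey dock (100 x 100 x 28 mm) fixed to the bench, 155 mm high without its cap. Origin under the centre of the dock, on the canister's axis, at bench level
- cap_top (a point): centre of the flat top of the red cap (42 mm across, 24 mm high), 190 mm above the bench when up; it moves with the cap
- cap (a joint): how far the cap is pressed down (m): 0 up, 0.008 fully down, with a stop there. Its spring needs about 4 N to start and 11 N fully down, and lifts it again by itself
- pill_bottle: an exhibit: loose white jar with a yellow label, 58 mm across, 95 mm high; origin at the centre of its underside
- green_bottle: an exhibit: loose green bottle with a white screw cap, 66 mm across, 160 mm high; origin at the centre of its underside
- phone: an exhibit: loose black phone lying flat, 145 x 70 x 10 mm (x along its length); origin at the centre of its underside
- carton: an exhibit: loose white medicine carton with a red band, 120 x 60 x 40 mm (x along its length); origin at the centre of its underside
Things that resemble listed ones, but are neither listed nor needed, are in the scene too. Several things have the shape of the phone; the one meant has the colours described above.

How it is judged:
On the way, in this order (a step that is already met when the one before it is completed fails the run):
1. the handle points along the orange marker (within 0.07 rad) and is still (angle between the x axis of handle_grip and the x axis of marker, either way round below 0.07 rad and velocity of joint handle between -0.05 and 0.05 rad/s), for 0.3 s.
2. the cap is pressed down (more than 5.5 of its 8 mm) with the handle at the marker (value of joint cap above 0.0055 m and angle between the x axis of handle_grip and the x axis of marker, either way round below 0.07 rad), for 0.1 s.
At the end, for the whole second after the job is handed in: The handle points along the orange marker within 0.07 rad (4 degrees), the cap has sprung back up (within 1.5 mm), and the four exhibits stand or lie within 30 mm of where they were, not tipped (angle between the x axis of handle_grip and the x axis of marker, either way round below 0.07 rad and value of joint cap below 0.0015 m and distance of each of pill_bottle, green_bottle, phone, carton from where it was at the start of the episode below 0.03 m and angle between each of pill_bottle, green_bottle, phone, carton's own z axis and vertical below 0.2 rad); the robot touches nothing.
It fails at once if the cap is pressed (more than 3 mm) while the handle is not at the marker (value of joint cap above 0.003 m and angle between the x axis of handle_grip and the x axis of marker, either way round above 0.07 rad).
It fails at once if an exhibit is pushed more than 30 mm or tipped (distance of any of pill_bottle, green_bottle, phone, carton from where it was at the start of the episode above 0.03 m or angle between any of pill_bottle, green_bottle, phone, carton's own z axis and vertical above 0.5 rad).
It also fails if it takes over 48 s, if anything falls off the work surface, if the arm or the gripper's body presses on something with over 40 N, if the wrist force passes 120 N, or if a joint passes its speed limit or range.

## Working session

There is one attempt and no reset: what is moved stays moved. The work goes in short steps, Python scripts to look and compute and a tool call to move; the robot and the scene stay as the last step left them, time stands still between calls to the robot, and variables do not carry over. Pictures are saved under pics/ and viewed, about 8 in all and at most 12, crops included, and the job is handed in when it is done.

Besides the shell and the picture viewer there is one more tool, called after ">>>" as name([rows], argument=value, ...), one row to a line, values as JSON. jog_arm: Moves the arm, as the interface text tells. Its arguments: {"type":"object","properties":{"rows":{"type":"array"}},"required":["rows"]}

```bash
mkdir -p pics
cat > h.py <<'E'
from station import r
import numpy as np, cv2
def px(s,p):
    R=np.array(s["rotation"]);c=R.T@(np.array(p)-s["position"]);k=np.array(s["camera_matrix"])@c;return (k[:2]/k[2]).round(0)
def world(s,u,v):
    z=s["z_map"][v,u];K=np.array(s["camera_matrix"]);c=np.linalg.inv(K)@[u,v,1]*z
    return np.array(s["rotation"])@c+s["position"]
def save(s,n): cv2.imwrite(f"pics/{n}.png",s["img"][:,:,::-1])
E
python3 - <<'E'
from h import *
np.set_printoptions(precision=4,suppress=True)
S={}
for c in("top","side"):
    s=S[c]=r.snapshot(c);save(s,c+"1")
    for t in("valve_axis","handle_grip","marker_tab","cap_top","canister","valve","pill_bottle","green_bottle","phone","carton"):
        for d in r.place_of(t,c)[:3]: print(c,t,np.array(d["position"]).round(4),round(d["score"],2),px(s,d["position"]))
st=r.state();print(st)
E
```

```text
Traceback (most recent call last):
  File "h.py", line 4, in px
    R=np.array(s["rotation"]);c=R.T@(np.array(p)-s["position"]);k=np.array(s["camera_matrix"])@c;return (k[:2]/k[2]).round(0)
                                                                  ~~~~~~~~~~~~~~~~~~~~~~~~~~~~^~
ValueError: matmul: Input operand 1 does not have enough dimensions (has 0, gufunc core with signature (n?,k),(k,m?)->(n?,m?) requires 1)
```

```bash
cat > h.py <<'E'
from station import r
import numpy as np, cv2
from scipy.spatial.transform import Rotation as Ro
np.set_printoptions(precision=4,suppress=True)
def rot(s):
    a=np.array(s["rotation"]);return Ro.from_euler("xyz",a).as_matrix() if a.shape==(3,) else a
def px(s,p):
    c=rot(s).T@(np.array(p)-s["position"]);k=np.array(s["camera_matrix"])@c;return (k[:2]/k[2]).round(0)
def world(s,u,v):
    z=s["z_map"][v,u];K=np.array(s["camera_matrix"]);c=np.linalg.inv(K)@[u,v,1]*z
    return rot(s)@c+s["position"]
def save(s,n): cv2.imwrite(f"pics/{n}.png",s["img"][:,:,::-1])
E
python3 - <<'E'
from h import *
S={}
for c in("top","side"):
    s=S[c]=r.snapshot(c);save(s,c+"1");print(c,s["rotation"],s["position"])
    for t in("valve_axis","handle_grip","marker_tab","cap_top","canister","valve","pill_bottle","green_bottle","phone","carton"):
        for d in r.place_of(t,c)[:3]: print(c,t,np.array(d["position"]).round(4),round(d["score"],2),px(s,d["position"]))
st=r.state();print(st)
E
```

```text
top [-2.9525 -0.0006 -1.5554] [ 0.2172 -0.0138  1.408 ]
top valve_axis [ 0.5322 -0.2304  0.076 ] 0.67 [390. 188.]
top handle_grip [ 0.445  -0.2372  0.0749] 0.7 [393. 213.]
top handle_grip [0.7112 0.0089 0.0022] 0.17 [320. 143.]
top marker_tab [ 0.5355 -0.2269  0.0016] 0.66 [386. 191.]
top marker_tab [ 0.4422 -0.3004  0.0114] 0.49 [408. 218.]
top cap_top [ 0.5357 -0.2258  0.    ] 0.68 [386. 191.]
top cap_top [0.5098 0.1957 0.1863] 0.52 [257. 184.]
top canister [ 0.5127  0.1949 -0.0006] 0.92 [266. 196.]
top valve [ 0.5331 -0.227   0.0051] 0.56 [386. 192.]
top pill_bottle [0.4769 0.4648 0.0021] 0.72 [188. 205.]
top green_bottle [ 0.3919 -0.011  -0.0004] 0.65 [324. 231.]
top phone [ 0.4817 -0.5086  0.0008] 0.87 [467. 208.]
top phone [ 0.1683 -0.3147  0.0003] 0.86 [414. 299.]
top phone [ 0.2842 -0.4709  0.0007] 0.85 [459. 265.]
top carton [ 0.3925 -0.0119  0.0002] 0.78 [324. 231.]
side [-2.4772 -0.0128 -2.9982] [0.3496 0.7691 1.118 ]
side valve_axis [ 0.5314 -0.229   0.0769] 0.89 [302. 155.]
side valve_axis [ 0.7155  0.0053 -0.0009] 0.64 [231. 220.]
side handle_grip [ 0.446  -0.236   0.07
[... 363 characters left out ...]
hone [ 0.674  -0.4714  0.0021] 0.8 [275. 118.]
side phone [ 0.4758 -0.5057  0.0003] 0.76 [329. 118.]
side phone [ 0.1693 -0.3171  0.0041] 0.58 [410. 163.]
side carton [ 0.393  -0.0164 -0.0012] 0.7 [335. 227.]
{'clock': 1.2, 'joints': array([ 1.0572,  0.6284,  0.0385,  1.5174, -0.027 ,  0.9963, -0.02  ]), 'qd': array([-0.0011, -0.0006,  0.0007, -0.0002,  0.0009, -0.0002,  0.0013]), 'tau': array([ -0.0004, -54.9599,   1.1431, -18.6942,  -0.0523,   0.0158,
         0.    ]), 'tcp_pos': array([ 0.2815, -0.5859,  0.2055]), 'tool_rot': array([ 3.1416, -0.    ,  0.4478]), 'contact_force': array([ 0.8532, -0.2169, -1.0956]), 'torque': array([ 0.0373, -0.0063, -0.0218]), 'width': 0.09453370674466521}
```

View pics/top1.png

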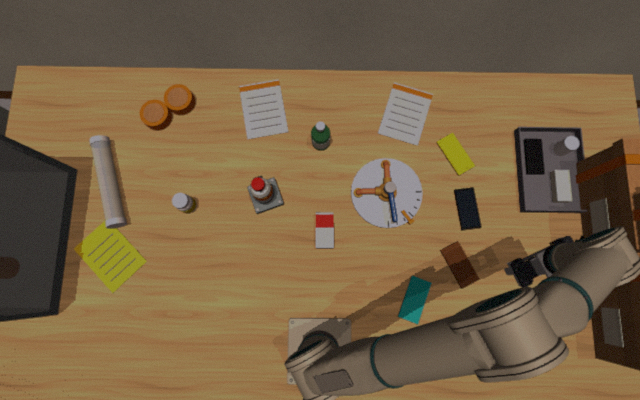

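View pics/side1.png

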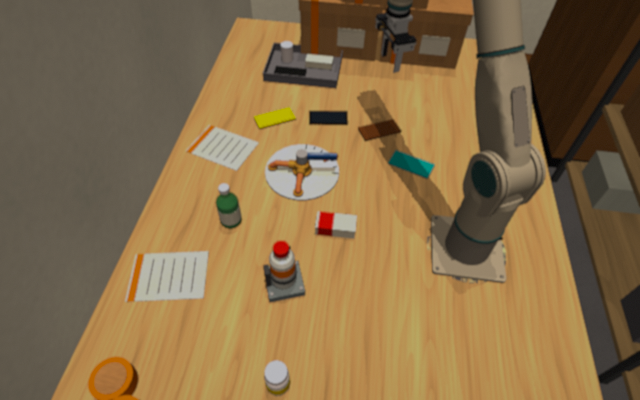

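The things that could be mistaken: the orange tab at (408,217) against the orange/copper pipes at (370,190) and (387,168). For the phone, the black one is at (467,208), with look-alikes at (455,154), (460,265), (415,299) and in the tray. The red cap is at (260,183) against the red carton band at (325,221). The handle is the blue bar from (390,188) to (394,220). I'll measure the angles and check a close crop.

```bash
cat >> h.py <<'E'
def line(s,name,ax):
    hsv=cv2.cvtColor(s["img"],cv2.COLOR_RGB2HSV);K=np.array(s["camera_matrix"])
    lo,hi,z=((95,90,30),(125,255,255),.086) if name=="bar" else ((8,140,90),(22,255,255),.015)
    m=cv2.inRange(hsv,lo,hi);v,u=np.nonzero(m)
    d=(rot(s)@np.linalg.inv(K)@np.c_[u,v,np.ones(len(u))].T).T
    C=np.array(s["position"]);P=C+d*((z-C[2])/d[:,2])[:,None]
    q=P[:,:2]-ax;rr=np.hypot(*q.T);a=np.degrees(np.arctan2(-q[:,1],-q[:,0]))
    k=(rr>(.03 if name=="bar" else .08))&(rr<.135)&(a>-25)&(a<110)
    q=q[k];mu=q.mean(0);w=np.linalg.svd(q-mu)[2][0]
    return k.sum(),mu+ax,np.degrees(np.arctan2(-mu[1],-mu[0])),np.degrees(np.arctan(w[1]/w[0]))
E
python3 - <<'E'
from h import *
A=np.array([.532,-.2295])
for c in("top","side"):
    s=r.snapshot(c)
    for n in("bar","tab"): print(c,n,*line(s,n,A))
    for z in(.09,): print("axis px",px(s,[*A,z]))
    x,y=px(s,[*A,.05]).astype(int)
    if c=="top":
        im=cv2.resize(s["img"][y-45:y+45,x-60:x+60],None,fx=6,fy=6,interpolation=cv2.INTER_CUBIC);cv2.imwrite("pics/crop1.png",im[:,:,::-1]);print("crop origin",x-60,y-45)
E
```

```text
top bar 70 [ 0.4593 -0.234 ] 3.5518384711944755 9.038571145935464
top tab 59 [ 0.4439 -0.3008] 38.985431533922025 -11.867340171583715
axis px [391. 187.]
crop origin 329 144
side bar 102 [ 0.4604 -0.2235] -4.771614881301251 8.148902723371918
side tab 148 [ 0.475  -0.3191] 57.51859561235652 -39.53834499284065
axis px [302. 152.]
```

View pics/crop1.png

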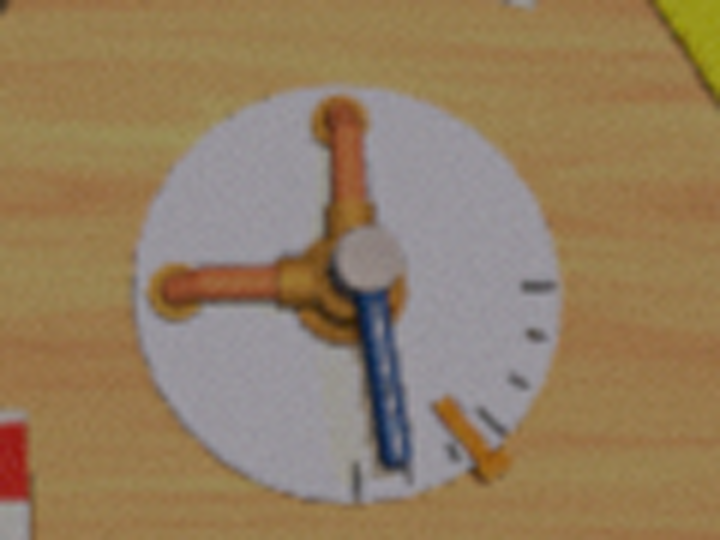

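The crop shows the white dial, the blue bar from the hub at (368,260) to its tip at (396,466), and the orange tab from (442,402) to (492,468). The choice is right. Next I'll compute the geometry by casting rays onto planes.

```bash
cat >> h.py <<'E'
def ray(s,u,v,z):
    d=rot(s)@np.linalg.inv(np.array(s["camera_matrix"]))@[u,v,1];C=np.array(s["position"]);return C+d*((z-C[2])/d[2])
E
python3 - <<'E'
from h import *
s=r.snapshot("top")
# dial circle from white-ish mask boundary
f=lambda x,y,z:ray(s,329+(x+.5)/6-.5,144+(y+.5)/6-.5,z)[:2]
D=[f(*p,.008) for p in((135,294),(562,290),(348,85),(350,503))]
print("dial",np.array(D),(D[0]+D[1])/2,(D[2]+D[3])/2,np.linalg.norm(D[0]-D[1]),np.linalg.norm(D[2]-D[3]))
hub=f(368,260,.09);b0=f(371,296,.086);b1=f(396,466,.086);print("hub",hub,"bar",b0,b1,np.linalg.norm(b1-hub))
ang=lambda a,b:np.degrees(np.arctan2(*(-(b-a))[::-1]))
print("bar ang",ang(b0,b1),ang(hub,b1))
t0=f(442,402,.012);t1=f(491,466,.016);print("tab",t0,t1,ang(t0,t1),ang(hub,t0),ang(hub,t1),np.linalg.norm(t0-hub),np.linalg.norm(t1-hub))
ty=f(357,480,.008);tx=f(537,286,.008);print("ticks shut/open",ang(hub,ty),ang(hub,tx))
hs=cv2.cvtColor(s["img"],cv2.COLOR_RGB2HSV);print(hs[144+430//6,329+465//6],hs[144+180//6,329+348//6])
E
```

```text
dial [[ 0.528  -0.1039]
 [ 0.5343 -0.3528]
 [ 0.6567 -0.2297]
 [ 0.4073 -0.2275]] [ 0.5312 -0.2283] [ 0.532  -0.2286] 0.24896468031503122 0.24949320651477142
hub [ 0.531  -0.2267] bar [ 0.5116 -0.2287] [ 0.4173 -0.2408] 0.11453709853657879
bar ang 7.348475389906788 7.100744831555196
tab [ 0.4662 -0.2807] [ 0.4287 -0.3072] 35.28392811888305 39.813656249404545 38.21835031505706 0.08433761126319572 0.13010925981775323
ticks shut/open 2.6041468848524802 92.81506456528783
[ 17 211 150] [ 12 160 151]
```

>>> jog_arm([
  [-1,0.04,-0.03,0,0,0,2],
  [-1,0.09,-0.07,0.01,0,0,5],
  [-1,0.13,-0.11,0.02,0,0,8],
  [-1,0.17,-0.14,0.03,0,0,11],
  [-1,0.21,-0.17,0.04,0,0,14],
  [-1,0.25,-0.2,0.05,0,0,17],
  [-1,0.28,-0.225,0.05,0,0,18.7],
  [-1,0.3,-0.241,0.05,0,0,18.7],
  [-1,0.3,-0.241,0.05,0,0,18.7],
  [-1,0.3,-0.241,0.05,0,0,18.7],
])

```text
clock: 2.6
tcp_pos: [0.4471, -0.2401, 0.1557]
tool_rot: [3.141, 0.0, 0.12]
contact_force: [-1.0, -0.7, -0.4]
width: 0.0939
```

>>> jog_arm([
  [-1,0,0,0.03,0,0,0],
  [-1,0,0,0.065,0,0,0],
  [-1,0,0,0.09,0,0,0],
  [-1,0,0,0.0995,0,0,0],
  [-1,0,0,0.0995,0,0,0],
  [1,0,0,0.0995,0,0,0],
  [1,0,0,0.0995,0,0,0],
  [1,0,0,0.0995,0,0,0],
  [1,0,0,0.0995,0,0,0],
  [1,0,0,0.0995,0,0,0],
  [1,0,0,0.0995,0,0,0],
])

```text
clock: 3.98
tcp_pos: [0.4475, -0.2387, 0.056]
tool_rot: [-3.142, 0.0, 0.121]
contact_force: [0.7, -0.0, -0.1]
width: 0.0373
```

>>> jog_arm([
  [1,0,0,0,0,0,0],
  [1,0,0,0,0,0,0],
  [1,0,0,0,0,0,0],
  [1,0,0,0,0,0,0],
])

```text
clock: 4.47
tcp_pos: [0.4474, -0.2384, 0.0559]
tool_rot: [-3.141, 0.0, 0.122]
contact_force: [-0.4, 0.8, 0.6]
width: 0.0158
```

>>> jog_arm([
  [1,0.0003,0.0074,0,0,0,-5],
  [1,0.0013,0.0147,0,0,0,-10],
  [1,0.0029,0.0219,0,0,0,-15],
  [1,0.0051,0.029,0,0,0,-20],
  [1,0.0079,0.0358,0,0,0,-25],
  [1,0.0105,0.0409,0,0,0,-29],
  [1,0.0121,0.0436,0,0,0,-31],
  [1,0.0121,0.0436,0,0,0,-31],
  [1,0.0121,0.0436,0,0,0,-31],
])

```text
clock: 5.6
tcp_pos: [0.4654, -0.2799, 0.056]
tool_rot: [3.141, -0.001, 0.663]
contact_force: [1.7, 3.7, -0.8]
width: 0.0157
```

Run:
```python
from h import *
st=r.state();print(st["tcp_pos"],np.degrees(st["tool_rot"]),st["contact_force"])
p=st["tcp_pos"][:2]-[.5315,-.228];print(np.degrees(np.arctan2(-p[1],-p[0])),np.hypot(*p))
```

```text
[ 0.4654 -0.2799  0.056 ] [179.993   -0.0504  37.9661] [ 1.7006  3.7083 -0.7799]
38.137233400918284 0.08407242787839415
```

>>> jog_arm([
  [-1,0,0,0,0,0,0],
  [-1,0,0,0,0,0,0],
  [-1,0,0,0,0,0,0],
  [-1,0,0,0,0,0,0],
  [-1,0,0,-0.02,0,0,0],
  [-1,0,0,-0.06,0,0,0],
  [-1,0,0,-0.1,0,0,0],
  [-1,0,0,-0.15,0,0,0],
  [-1,0,0,-0.19,0,0,0],
  [-1,0,0,-0.194,0,0,0],
])

```text
clock: 6.85
tcp_pos: [0.4664, -0.2816, 0.253]
tool_rot: [3.136, -0.002, 0.662]
contact_force: [0.4, -0.9, -0.3]
width: 0.0942
```

>>> jog_arm([
  [1,0.04,-0.04,0,0,0,0],
  [1,0.08,-0.08,0,0,0,0],
  [1,0.12,-0.12,0,0,0,0],
  [1,0.16,-0.165,0,0,0,0],
  [1,0.2,-0.21,0,0,0,0],
  [1,0.24,-0.25,0,0,0,0],
  [1,0.28,-0.295,0,0,0,0],
  [1,0.31,-0.33,0,0,0,0],
  [1,0.328,-0.3475,0,0,0,0],
  [1,0.328,-0.3475,0,0,0,0],
  [1,0.328,-0.3475,0,0,0,0],
])

```text
clock: 8.22
tcp_pos: [0.5093, 0.1931, 0.2491]
tool_rot: [3.141, 0.002, 0.661]
contact_force: [0.0, -0.3, -0.5]
width: 0.0005
```

Run:
```python
from h import *
for c in("top","side"):
    s=r.snapshot(c);save(s,c+"2")
    for t in("handle_grip","cap_top","marker_tab"):
        for d in r.place_of(t,c)[:2]:
            q=np.array(d["position"]);a=q[:2]-[.5315,-.228];print(c,t,q,round(d["score"],2),np.degrees(np.arctan2(-a[1],-a[0])),np.hypot(*a))
    if c=="top":
        im=cv2.resize(s["img"][144:234,329:449],None,fx=6,fy=6,interpolation=cv2.INTER_CUBIC);cv2.imwrite("pics/crop2.png",im[:,:,::-1])
st=r.state();print(st["tcp_pos"],st["width"])
```

```text
top handle_grip [ 0.4657 -0.2777  0.074 ] 0.61 37.06444962991119 0.08246047538063309
top cap_top [ 0.4766  0.4619 -0.0026] 0.29 -85.45017575782568 0.6920809345734066
top marker_tab [ 0.4386 -0.2972  0.0142] 0.53 36.681946004629026 0.11584062327180392
side handle_grip [ 0.4601 -0.2774  0.0737] 0.58 34.67845895725622 0.0868234991232212
side cap_top [0.5091 0.1959 0.1918] 0.62 -86.9751524668767 0.42449142511951876
side marker_tab [ 0.4399 -0.299   0.0143] 0.39 37.77959194649511 0.11589460729473132
[0.5098 0.1946 0.2501] 0.0005982788988175828
```

View pics/crop2.png

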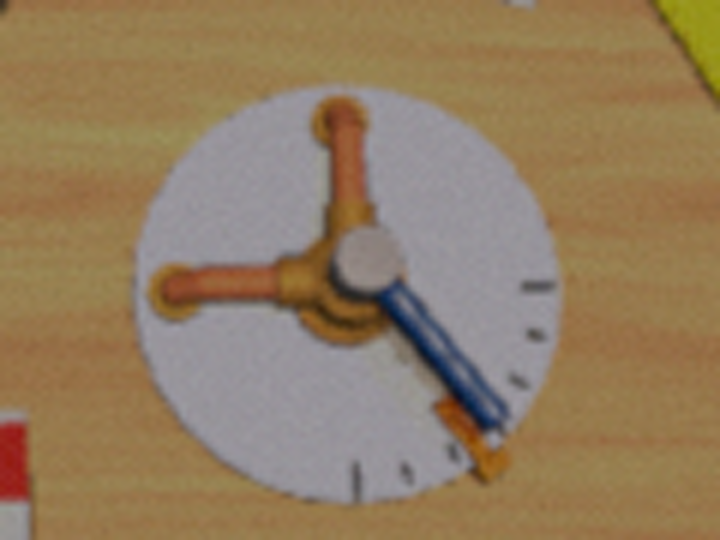

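View pics/side2.png

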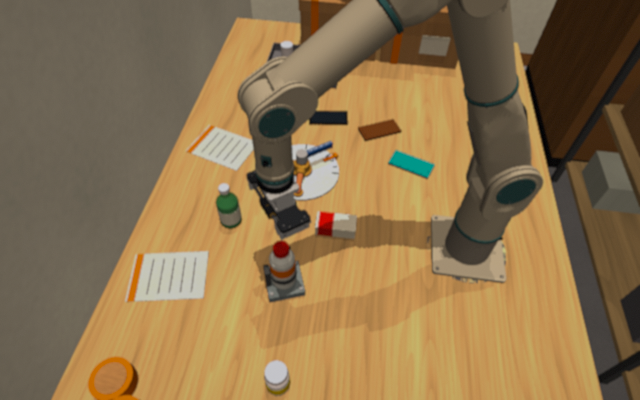

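The crop shows the bar pointing over the tab, tip at (499,420) with the tab's block at (492,465). The gripper is above the cap. The margin is 4°, so I'll fit both directions more carefully.

Run:
```python
from h import *
from scipy.optimize import least_squares
s=r.snapshot("top")
A0=np.array([.5315,-.2283])
def fit(img,chan,z,r0,r1,a0,a1):
    # weighted soft-colour samples on a polar grid: centre of the strip at each radius
    U=img.astype(np.float32);W=(U[...,2]-U[...,0]) if chan=="b" else (U[...,0]-U[...,2])
    K=np.array(s["camera_matrix"]);out=[]
    for rad in np.arange(r0,r1,.004):
        a=np.radians(np.arange(a0,a1,.5));P=np.c_[A0[0]-rad*np.cos(a),A0[1]-rad*np.sin(a),np.full(len(a),z)]
        c=(P-s["position"])@rot(s);k=c@K.T;uv=(k[:,:2]/k[:,2:]).astype(np.float32)
        w=cv2.remap(W,uv[:,0][None],uv[:,1][None],cv2.INTER_LINEAR)[0]
        w=np.clip(w-np.median(w)-.35*(w.max()-np.median(w)),0,None);ac=(w*a).sum()/w.sum()
        out.append([A0[0]-rad*np.cos(ac),A0[1]-rad*np.sin(ac)])
    q=np.array(out);d=np.linalg.svd(q-q.mean(0))[2][0];m=q.mean(0)-A0
    return "line",np.degrees(np.arctan(d[1]/d[0])),"radial",np.degrees(np.arctan2(-m[1],-m[0])),"offset of line from axis mm",1e3*abs(np.cross(d,m))
old=cv2.imread("pics/top1.png")[:,:,::-1]
print("bar before",fit(old,"b",.086,.04,.108,-15,30))
print("tab before",fit(old,"o",.012,.09,.128,20,58))
print("bar now",fit(s["img"],"b",.086,.04,.108,20,58))
```

```text
bar before ('line', np.float64(9.018277565992658), 'radial', np.float64(5.212043859817713), 'offset of line from axis mm', np.float64(4.778365593420636))
tab before ('line', np.float64(38.482293037773964), 'radial', np.float64(38.30611589840767), 'offset of line from axis mm', np.float64(0.33208475172540747))
bar now ('line', np.float64(41.06277571678917), 'radial', np.float64(35.42035368727592), 'offset of line from axis mm', np.float64(7.075547405222461))<stdin>:16: DeprecationWarning: Arrays of 2-dimensional vectors are deprecated. Use arrays of 3-dimensional vectors instead. (deprecated in NumPy 2.0)
```

The tab is at 38.4° (the line and radial fits agree). The bar was gripped flat at tool yaw 38.0°, and the camera's two biased bar estimates straddle that at 35.4° and 41.1°. The handle is therefore at the marker, and I'll press the cap in stages.

>>> jog_arm([
  [1,0,0,0.03,0,0,0],
  [1,0,0,0.05,0,0,0],
  [1,0,0,0.055,0,0,0],
  [1,0,0,0.059,0,0,0],
  [1,0,0,0.062,0,0,0],
  [1,0,0,0.064,0,0,0],
  [1,0,0,0.064,0,0,0],
])

```text
clock: 9.55
tcp_pos: [0.5103, 0.1954, 0.1871]
tool_rot: [3.141, -0.002, 0.662]
contact_force: [-1.7, -0.7, 6.1]
width: 0.0007
```

Contact force is 6 N with the cap about 3 mm down, as expected. I'll press on.

>>> jog_arm([
  [1,0,0,0.002,0,0,0],
  [1,0,0,0.004,0,0,0],
  [1,0,0,0.005,0,0,0],
  [1,0,0,0.006,0,0,0],
  [1,0,0,0.006,0,0,0],
  [1,0,0,0.006,0,0,0],
])

```text
clock: 10.3
tcp_pos: [0.5104, 0.1954, 0.1822]
tool_rot: [3.141, -0.002, 0.662]
contact_force: [-2.7, -1.1, 13.7]
width: 0.0001
```

13.7 N at 0.182 m means the cap is on its stop. I'll lift off now.

>>> jog_arm([
  [1,0,0,0,0,0,0],
  [1,0,0,-0.005,0,0,0],
  [1,0,0,-0.015,0,0,0],
  [1,0,0,-0.04,0,0,0],
  [1,0,0,-0.08,0,0,0],
  [1,0,0,-0.12,0,0,0],
  [1,0,0,-0.12,0,0,0],
  [1,0,0,-0.12,0,0,0],
])

```text
clock: 11.3
tcp_pos: [0.5093, 0.1949, 0.2995]
tool_rot: [-3.142, 0.001, 0.662]
contact_force: [-0.2, -1.1, -0.8]
width: 0.0001
```

Run:
```python
from h import *
for c in("top","side"):
    s=r.snapshot(c);save(s,c+"3")
    for t in("handle_grip","cap_top","pill_bottle","green_bottle","phone","carton"):
        print(c,t,[(np.array(d["position"]).round(3).tolist(),round(d["score"],2)) for d in r.place_of(t,c)[:2]])
print(r.state()["tcp_pos"],r.state()["contact_force"])
```

```text
top handle_grip [([0.464, -0.277, 0.076], 0.68)]
top cap_top []
top pill_bottle [([0.477, 0.463, -0.003], 0.55), ([0.714, 0.01, 0.003], 0.49)]
top green_bottle [([0.713, 0.011, 0.002], 0.97)]
top phone [([0.282, -0.473, 0.001], 0.88), ([0.679, -0.474, 0.001], 0.74)]
top carton [([0.393, -0.012, -0.0], 0.6), ([0.477, 0.466, -0.002], 0.18)]
side handle_grip [([0.462, -0.276, 0.072], 0.68)]
side cap_top [([0.508, 0.197, 0.19], 0.61)]
side pill_bottle [([0.475, 0.471, 0.002], 0.6)]
side green_bottle [([0.716, 0.004, 0.001], 0.83)]
side phone [([0.482, -0.509, 0.0], 0.88), ([0.284, -0.474, -0.001], 0.64)]
side carton [([0.393, -0.012, -0.001], 0.57), ([0.718, 0.005, -0.001], 0.51)]
[0.5097 0.1951 0.3   ] [-0.1571 -0.3002 -0.2324]
```

View pics/top3.png

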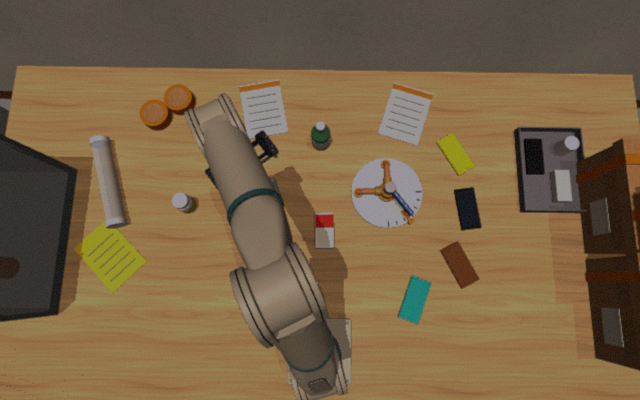

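The picture shows the handle at (402,202) along the tab at (410,218). The exhibits are unmoved: jar (183,203), green bottle (320,135), phone (467,208) and carton (325,230). The cap is back at 0.190 m, so I'll hand the job in.

```bash
python3 -c "
from station import r
print(r.job_done())"
```

```text
the job is handed in; nothing more can be done
None
```

I turned the handle to the orange marker and released it. I then pressed the red cap down to its stop (tool at 0.182 m, 13.7 N), let it spring back, and handed the job in at about 11.5 s.

- **Handle:** I gripped the bar and turned it from about 7° to 38.0°, going by the tool's yaw. The marker tab measured 38.4°, so the handle is about 0.4° off against the 4° allowed.
- **Cap and exhibits:** the last check showed the cap top back at 0.190 m and the arm clear. The four exhibits were within about 6 mm of where they started, which is roughly the measuring noise.
- **Disagreement:** my two colour fits of the bar in the top camera gave 35.4° and 41.1°. I put this down to the bar's visible side face biasing them. The networks' handle point was also a few degrees low, between 34.7° and 37° measured after the turn. I went by the tool's yaw instead and did not confirm the angle more closely by camera.

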